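Hold the buckle clamp open at the mark

ROBOT

A 7-joint arm with a two-finger parallel gripper is mounted at the origin on the work surface. World frame = base frame: x ahead of the robot, y to its left, z up, the work surface at z = 0. Lengths are in m, angles in rad, forces in N, time in s.
With the tool pointing down it reaches from about 0.4 to 0.85 m from the base axis. Payload 10.4 kg.
Tool frame: the origin (TCP) lies at the very end of the fingers, on their centre line; the grasp point (between the pads) lies r.pinch_z behind it (r.pinch_z is the distance from the TCP to the grasp point, in m); z points along the fingers, x is the direction in which the jaws open and shut, and the axes are right-handed (so a half turn about z gives the same grasp; the last joint's range is limited). The gripper opens to 87 mm and grips with 3 to 60 N. Pads are 19 mm wide; open, the fingers measure 117 mm over their backs; the gripper's body (75 mm by 190 mm) begins 51 mm behind the grasp point.
Start: joints at [-1.265, 0.332, -0.065, 1.46, 0.022, 1.35, -0.088], TCP at [0.202, 0.592, 0.223] pointing down, gripper open.
Joint ranges: [-2.6, 2.6], [-0.5, 2.12], [-1.47, 1.34], [0.16, 2.42], [-1.27, 4.41], [0.06, 2.06], [-2.6, 2.6]. Speed limits (rad/s): [2.22, 2.22, 2.79, 2.79, 3.14, 3.14, 3.14].

INTERFACE

Orientations are given as a unit quaternion [x, y, z, w].
In Python, from bench import r gives the robot as it stands.
- The arm moves only by the tool carry_out, never from a script. Its argument "increments" is text: rows parted by semicolons, each of 7 numbers parted by spaces: the turn, a rotation vector about the tool's x, y, z in degrees, then the shift along the tool's x, y, z in m, then the finger opening in m, from 0 to 0.087. A call has exactly 5 rows; each row is the pose to reach, as a shift and turn from the pose measured when the call began, along the tool's axes at that moment; what a row does not reach only later rows make up. A row lasts 1/8 s, in which the tool goes at most 62.5 mm and 10.7 degrees, less where a joint would pass 70% of its speed; a pose out of reach is approached as far as the arm can. A call with a gripper value outside its range is refused whole. The fingers move at their own pace and stop on an object; "squeeze" is the grip in N (left out, the last holds). Time passes only in rows, so rows that repeat a pose let the fingers close, or fill a call up. It gives the time, the measured TCP pose, the force and the opening at its end, in the units of the state.
- r.read_state(): the state, without advancing time (a new reading comes with each control period).
- r.camera(name): name is "scene" or "top"; returns (picture, depth): 400x640x3 uint8, blue, green, red; 400x640 float32, m along the optical axis (not along the pixel's ray), 0 where there is no reading.
- r.camera_model(name): a dict with "K" (3x3 intrinsics, pixels), "k1" (the pictures are not rectified: a ray, as slopes to the right and down, at radius r is drawn at 1 + k1 r^2 times it, then the intrinsics apply), "extrinsics" (4x4, takes a point from camera to world coordinates). Camera axes: x right, y down, z forward; pixel columns grow to the right and rows downward; lengths in m; the calibration is good to about 2 mm. A picture is of the moment at which its call begins. camera_model takes no time and is no camera call.
- r.close_job(): hands the job in, once; it reports no verdict.
The state is a dict: "time": time; "joint_positions": joint angles; "joint_vel": joint speeds; "joint_torque": joint torques, N m; "ee_pos": TCP position; "eef_rot": TCP orientation; "ft_force": force on the tool from outside, world axes, zero at the start; "torque": the same for the moment, N m; "width": finger opening in m.
Only numpy, scipy, OpenCV 4.12 (cv2) and the standard library are available. Lean on these libraries where they do the work, as an engineer would, in place of code of your own. Each camera call takes 0.05 s, during which the arm holds its last target.

TASK

I want to slip a buckle into the green spring clamp: swing its orange lock lever a quarter turn clockwise to the open stop while the slide is still shut, then pull the slide out by its blue cross bar until the yellow pointer stands over the red band, and keep it there. Finish while still holding the bar, because the spring shuts the clamp if you let go; leave the lever open, and do not shift the red band or disturb the other things on the bench.

Things in the scene. Friction and masses are not known exactly. Their poses are not given: they have to be found in the camera images.
- clamp: green spring-jaw clamp, bolted to the bench; base plate 250 x 170 x 12 mm. Origin on the bench top (z = 0), under the middle of the guide rails. Its own +x runs from the slide towards the fixed dark jaw and the spring housing; the slide pulls out along its own -x; its own +y is the side of the orange lever, -y the side of the white scale. Apart from the pull bar and the lever with its knob, no part is higher than 60 mm above the bench.
- slide (a joint): how far the steel slide is pulled out along the clamp's own -x, in m: 0 = shut (jaws together; the start), 0.065 = end of travel. A spring pulls it back all the time: 3.5 N when shut, growing by 130 N/m; it springs shut as soon as it is let go. A stop lug on it meets the lever's stop blade after some 4 to 6 mm while the lever is locked.
- pull_bar (a point): blue cross bar of the slide's T handle, to be pulled by (slide_c1 in the rules): 14 mm thick (along the clamp's x), 80 mm long (along its y), 18 mm high. The point is at its centre, 92 mm above the bench, at x = -85 mm, y = 0 in the clamp's frame when the slide is shut; axes parallel to the clamp's. It stands on a 14 mm round post; nothing else of the clamp near it rises above 52 mm.
- pointer (a point): tip of the yellow pointer (3 mm wide, 3 mm high) that rides with the slide over the white scale; at x = 0, y = -60 mm, z = 41 mm in the clamp's frame when the slide is shut. Axes parallel to the clamp's.
- mark_centre (a point): centre of the top of the red band, a rider set on the white scale: 10 mm long along the clamp's x, 40 mm along its y, 37 mm above the bench. Axes parallel to the clamp's.
- mark (a joint): where the red band is set, in m: the value of joint slide at which the pointer stands over the middle of the band (0.025 to 0.045). Stiff; must stay where it is.
- lock (a joint): angle of the orange lock lever about a vertical axis, in rad: 0 = locked (lever sticks out sideways, along the clamp's own +y), 1.57 = open stop (lever lies along the clamp's own +x), turning clockwise seen from above. Starts between 0 and 0.2; stays where it is left; friction 0.25 N m (about 3.6 N at the knob).
- lock_hinge (a point): point on the lever's hinge axis, 66 mm above the bench, at x = -35 mm, y = 58 mm in the clamp's frame.
- lock_knob (a point): grip point on the lever's orange upright knob: 18 mm round, from 66 to 106 mm above the bench; the point is on its axis, 90 mm above the bench and 70 mm from the hinge axis.
- rivet_jar: amber glass jar with a brown cap, 54 mm across, 75 mm high, standing beside the clamp's scale side; a bystander, leave it alone; origin at the underside
- buckle: flat square brass buckle frame, 50 x 50 x 6 mm, lying on the bench at the lever side of the clamp; a bystander, leave it alone; origin at the underside
- screwdriver: screwdriver with a red handle, lying on the bench; a bystander, leave it alone; origin at the underside
- hammer: hammer, lying on the bench; a bystander, leave it alone; origin at the underside
- pliers: pliers with red grips, 160 mm long, 18 mm high, lying on the bench; a bystander, leave it alone; origin at the underside
- wax_tin: low round blue tin with a white lid, 64 mm across, 28 mm high; a bystander, leave it alone; origin at the underside

How it is judged:
On the way, in this order (a step that is already met when the one before it is completed fails the run):
1. the lock lever is at its open stop (within 13 degrees) while the slide is still shut (within 4 mm) (value of joint lock above 1.35 rad and value of joint slide below 0.004 m), for 0.1 s.
2. the slide is pulled by the bar so that the pointer is within the red band (x of pointer in the frame of mark_centre between -0.005 and 0.005 m and contact force between the fingers and slide_c1 above 1 N), for 0.3 s.
At the end, for the whole second after the job is handed in: The fingers still hold the pull bar (more than 1 N), the slide is at rest with the pointer within 5 mm of the middle of the red band along the slide, and the lock lever is within 13 degrees of its open stop (above 1.35 rad) (all of step 2 and velocity of joint slide between -0.01 and 0.01 m/s and value of joint lock above 1.35 rad); the arm keeps its last pose, push and grip.
It fails at once if the red band is shifted by more than 4 mm (distance of mark_centre from where it was at the start of the episode above 0.004 m).
It fails at once if a bystander (jar, buckle, screwdriver, hammer, pliers or tin) is moved by more than 30 mm (distance of any of rivet_jar, buckle, screwdriver, hammer, pliers, wax_tin from where it was at the start of the episode above 0.03 m).
It also fails if it takes over 45 s, if anything falls off the work surface, if the arm or the gripper's body presses on something with over 40 N, if the wrist force passes 120 N, or if a joint passes its speed limit or range.

## Working session

There is one attempt and no reset: what is moved stays moved. The work goes in short steps, Python scripts to look and compute and a tool call to move; the robot and the scene stay as the last step left them, time stands still between calls to the robot, and variables do not carry over. Pictures are saved under pics/ and viewed, and the job is handed in when it is done.

Besides the shell and the picture viewer there is one more tool, called after "Request:" as a command line: name --argument value ..., lists and objects as JSON in quotes. carry_out: Moves the arm, as the interface text tells. Its arguments: {"type":"object","properties":{"increments":{"type":"string"},"squeeze":{"type":"number"}},"required":["increments"]}

```bash
ls; mkdir -p pics; python3 - <<'E'
from bench import r
import cv2,numpy as np
for n in("scene","top"):
    p,d=r.camera(n); cv2.imwrite(f"pics/{n}0.png",p); np.save(f"pics/{n}0.npy",d)
    m=r.camera_model(n); print(n,m)
print(r.read_state(), r.pinch_z)
E
```

```text
pics
scene {'K': array([[412.1728663 ,   0.        , 320.80418673],
       [  0.        , 412.1728663 , 198.9841106 ],
       [  0.        ,   0.        ,   1.        ]]), 'k1': -0.012065444243024562, 'extrinsics': array([[-0.74879397,  0.51017272, -0.42312101,  1.00888552],
       [ 0.66271809,  0.56608051, -0.49026278,  0.46918821],
       [-0.01059814, -0.64751576, -0.76197836,  0.82524358],
       [ 0.        ,  0.        ,  0.        ,  1.        ]])}
top {'K': array([[506.17351761,   0.        , 319.50631291],
       [  0.        , 506.17351761, 200.82341974],
       [  0.        ,   0.        ,   1.        ]]), 'k1': -0.0484600748484914, 'extrinsics': array([[ 1.77745197e-03, -9.80656531e-01,  1.95728404e-01,
         3.13571071e-01],
       [-9.99997824e-01, -1.52929621e-03,  1.41897539e-03,
        -7.68994004e-03],
       [-1.09220078e-03, -1.95730500e-01, -9.80657116e-01,
         1.48682117e+00],
       [ 0.00000000e+00,  0.00000000e+00,  0.00000000e+00,
         1.00000000e+00]])}
{'time': 0.1, 'joint_positions': array([-1.26460348,  0.33284079, -0.06468845,  1.46083664,  0.02160267,
        1.34988876, -0.08847784]), 'joint_vel': array([-8.03041730e-06, -7.42173156e-04,  5.56027122e-04, -3.61310146e-03,
        1.77020214e-03, -1.12656812e-03,  4.03513680e-04]), 'joint_torque': array([ 2.21114868e-03, -6.24528766e+01,  2.50955368e-02, -3.90714920e+01,
       -6.14546123e-02,  3.65517160e-02,  3.69534973e-05]), 'ee_pos': array([0.20171482, 0.59120003, 0.22182329]), 'eef_rot': array([ 8.13286930e-01,  5.81862494e-01, -5.01041326e-04,  3.96688318e-04]), 'ft_force': array([0.71175236, 0.44609366, 0.2225114 ]), 'torque': array([ 0.00278621, -0.0295679 , -0.04153392]), 'width': 0.08671135363612324} 0.0187
```

View pics/top0.png

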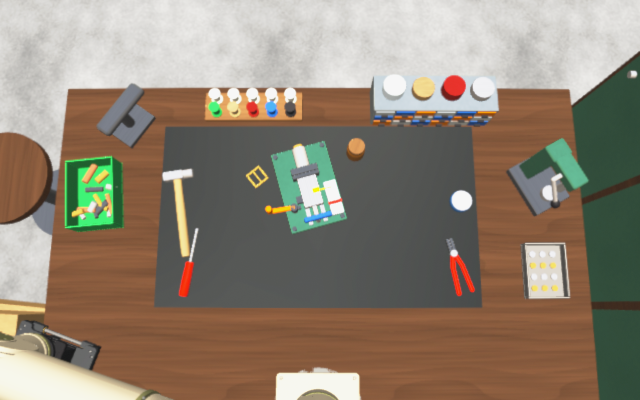

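View pics/scene0.png

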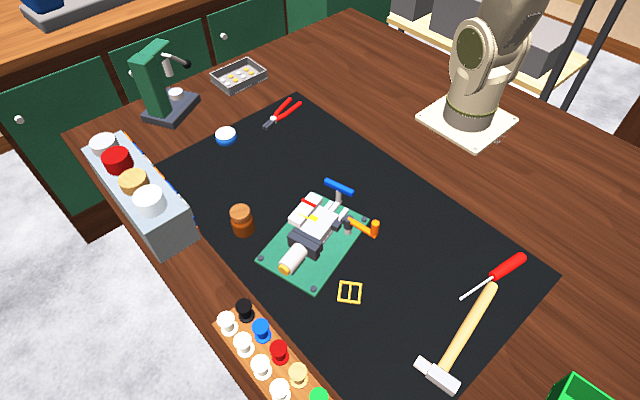

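The top view shows the clamp at about (308,187) with its +x pointing up and slightly left. The bar is at (318,216), the knob at (268,209), the red band at (335,201) and the jar at (356,148). Next I'll measure these.

```bash
cat > h.py <<'E'
import cv2,numpy as np
from bench import r
def rays(n,uv):
    m=r.camera_model(n);K=m["K"];k=m["k1"];E=m["extrinsics"]
    uv=np.atleast_2d(np.array(uv,float))
    d=(uv-[K[0,2],K[1,2]])/[K[0,0],K[1,1]]
    u=d.copy()
    for _ in range(20): u=d/(1+k*(u**2).sum(1,keepdims=True))
    v=np.c_[u,np.ones(len(u))]@E[:3,:3].T
    return E[:3,3],v
def onz(n,uv,z):
    o,v=rays(n,uv); return o+v*((z-o[2])/v[:,2])[:,None]
def proj(n,P):
    m=r.camera_model(n);K=m["K"];E=m["extrinsics"]
    q=(np.atleast_2d(P)-E[:3,3])@E[:3,:3]; s=q[:,:2]/q[:,2:]
    s=s*(1+m["k1"]*(s**2).sum(1,keepdims=True)); return s*K[0,0]+[K[0,2],K[1,2]]
def tri(uvt,uvs):
    A=np.zeros((3,3));b=np.zeros(3)
    for n,uv in(("top",uvt),("scene",uvs)):
        o,v=rays(n,uv);v=v[0]/np.linalg.norm(v[0]);M=np.eye(3)-np.outer(v,v);A+=M;b+=M@o
    return np.linalg.solve(A,b)
def blobs(p,lo,hi,box,amin=6):
    h=cv2.cvtColor(p,cv2.COLOR_BGR2HSV); m=cv2.inRange(h,np.array(lo),np.array(hi))
    x0,y0,x1,y1=box; k=np.zeros_like(m);k[y0:y1,x0:x1]=m[y0:y1,x0:x1]
    n,l,s,c=cv2.connectedComponentsWithStats(k)
    return [(c[i].round(2),s[i].tolist(),l==i) for i in range(1,n) if s[i][4]>=amin]
COL=dict(blue=((100,120,60),(125,255,255)),red=((0,170,90),(4,255,255)),orange=((8,150,100),(20,255,255)),yellow=((24,150,120),(35,255,255)),green=((70,80,40),(90,255,255)))
BOX=dict(top=(245,135,350,240),scene=(250,170,390,300))
E
python3 - <<'E'
from h import *
for n in("top","scene"):
    p=cv2.imread(f"pics/{n}0.png")
    x0,y0,x1,y1=BOX[n]
    cv2.imwrite(f"pics/{n}0z.png",cv2.resize(p[y0:y1,x0:x1],None,fx=5.5,fy=5.5,interpolation=cv2.INTER_NEAREST)[:600,:800])
    for c,(a,b) in COL.items():
        for q in blobs(p,a,b,BOX[n]):
            pts=np.argwhere(q[2])[:,::-1].astype(np.float32)
            print(n,c,q[0],q[1],cv2.minAreaRect(pts))
E
```

```text
top blue [317.5  216.53] [304, 211, 28, 12, 144] ((317.5, 216.50001525878906), (5.35706090927124, 27.884191513061523), 74.05460357666016)
top red [334.92 201.08] [329, 199, 12, 5, 13] ((334.55511474609375, 201.1835174560547), (1.053609013557434, 11.685481071472168), 73.3007583618164)
top orange [348.12 150.04] [347, 145, 3, 11, 25] ((348.0, 150.0), (10.0, 2.0), 90.0)
top orange [272.61 210.61] [265, 206, 21, 8, 51] ((275.0, 209.5), (20.0, 7.0), 0.0)
top orange [289.  209.5] [287, 208, 4, 3, 6] ((288.5, 209.0), (2.0, 3.0), 90.0)
top yellow [254.65 170.12] [250, 167, 11, 8, 17] ((255.25, 170.75), (4.242641448974609, 10.606602668762207), 45.0)
top yellow [265.  178.5] [264, 177, 3, 4, 6] ((265.0, 178.50001525878906), (0.7071067094802856, 3.535533905029297), 45.0)
top yellow [260.43 182.  ] [259, 181, 4, 4, 7] ((260.0000305175781, 182.00001525878906), (1.4142134189605713, 4.242640495300293), 45.0)
top yellow [315.5 189.5] [313, 188, 6, 4, 20] ((315.5, 189.5), (3.0, 5.0), 90.0)
top yellow [268.  208.5] [266, 207, 5, 4, 16] ((268.0, 208.5), (3.0, 4.0), 90.0)
top yellow [281.16 208.88] [273
[... 2459 characters left out ...]
946289), 30.963756561279297)
scene yellow [375.15 222.74] [372, 221, 7, 5, 27] ((375.0, 223.0), (4.0, 6.0), 90.0)
scene green [323.87 200.09] [317, 193, 14, 14, 55] ((321.5, 200.00001525878906), (14.310833930969238, 9.391485214233398), 26.56505012512207)
scene green [339.1  208.78] [334, 205, 12, 9, 51] ((339.2500305175781, 208.2500457763672), (4.949747562408447, 11.31370735168457), 45.0)
scene green [357.76 216.53] [347, 209, 23, 17, 130] ((358.1000671386719, 216.80003356933594), (23.255107879638672, 7.602630138397217), 26.56505012512207)
scene green [308.33 258.41] [254, 221, 108, 77, 2909] ((307.1689147949219, 246.26351928710938), (71.72479248046875, 86.72074127197266), 35.53767776489258)
```

View pics/top0z.png

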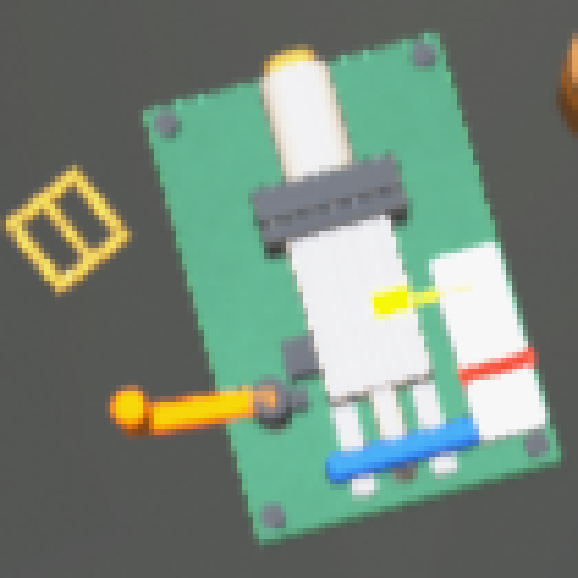

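View pics/scene0z.png

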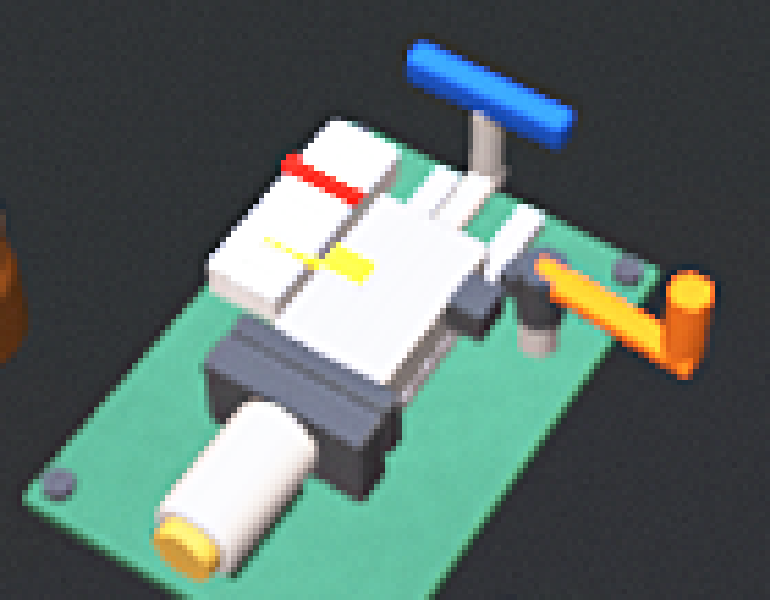

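Both zoomed crops show the lever sticking out to +y, with the knob clear, and the pointer and red band visible on the scale. Next: the clamp pose from the plate corners, bar, knob and band.

```bash
python3 - <<'E'
from h import *
from scipy.spatial.transform import Rotation as R
c=np.array([(145,108),(437,35),(560,460),(260,543)])/5.5+[245,135]-.5
P=onz("top",c,0.012)[:,:2];print(P)
print("centre",P.mean(0),"sides",[np.linalg.norm(P[i]-P[i-1]) for i in range(4)])
dx=(P[0]-P[3]+P[1]-P[2]);dy=P[0]-P[1]+P[3]-P[2]
a=np.arctan2(dx[1],dx[0]);b=np.arctan2(-dy[0],dy[1]);print("yaw",np.degrees([a,b]))
yaw=a
B=tri((317.5,216.3),(338.6,186.8));print("bar tri",B,"bar on .1",onz("top",(317.5,216.5),.099))
# knob top
K=tri((268,208.3),(375,222));print("knob tri",K,onz("top",(268,208.5),.106),onz("scene",(375,222),.106))
M=onz("top",(334.9,201.1),.037);M2=onz("scene",(307.9,202),.037);print("mark",M,M2)
Po=[onz("top",(x/5.5+245-.5,y/5.5+134.5),.041)[0] for x,y in((375,303),(470,290))]
print("ptr",Po, onz("scene",(266/5.5+250-.5,241/5.5+170-.5),.041))
C=np.array([np.cos(yaw),np.sin(yaw)]);S=np.array([-C[1],C[0]])
o=P.mean(0)
for n,q in(("bar",B),("knob",K),("mark",M[0]),("mark2",M2[0]),("ptr",Po[1])):
    d=q[:2]-o;print(n,(d@C).round(4),(d@S).round(4))
print(R.from_quat(r.read_state()["eef_rot"]).as_matrix().round(3))
E
```

```text
[[ 0.75194389  0.14208034]
 [ 0.79414032 -0.01877069]
 [ 0.55594771 -0.08478061]
 [ 0.51082696  0.07566496]]
centre [0.65321472 0.0285485 ] sides [np.float64(0.2500967356134528), np.float64(0.1662936851709769), np.float64(0.24717003626089068), np.float64(0.16666932682762226)]
yaw [15.44459596 15.20378972]
bar tri [ 5.47214282e-01 -1.73721520e-04  9.59554404e-02] bar on .1 [[ 5.46134468e-01 -1.85559985e-04  9.90000000e-02]]
knob tri [0.56727097 0.13671962 0.10936064] [[0.56722145 0.13720488 0.106     ]] [[0.56529923 0.13501129 0.106     ]]
mark [[ 0.6021859 -0.0505506  0.037    ]] [[ 0.60164757 -0.052138    0.037     ]]
ptr [array([0.63562236, 0.01442886, 0.041     ]), array([ 0.64279056, -0.03612346,  0.041     ])] [[ 0.64503026 -0.03849138  0.041     ]]
bar -0.1098 0.0005
knob -0.054 0.1272
mark -0.0703 -0.0627
mark2 -0.0712 -0.064
ptr -0.0273 -0.0596
[[ 0.323  0.946 -0.   ]
 [ 0.946 -0.323 -0.001]
 [-0.001  0.    -1.   ]]
```

```bash
cat >> h.py <<'E'
from scipy.spatial.transform import Rotation as R
YAW=np.radians(15.3)
def rot(yaw): # tool down, tool x at given yaw
    c,s=np.cos(yaw),np.sin(yaw)
    return R.from_matrix(np.array([[c,s,0],[s,-c,0],[0,0,-1]]))
def inc(targets,w):
    s=r.read_state();R0=R.from_quat(s["eef_rot"]);p0=s["ee_pos"]
    rows=[]
    for p,y in targets:
        v=(R0.inv()*rot(y)).as_rotvec(degrees=True);t=R0.inv().apply(np.array(p)-p0)
        rows.append(" ".join(f"{x:.1f}" for x in v)+" "+" ".join(f"{x:.4f}" for x in t)+f" {w}")
    print("; ".join(rows))
    x=R0.as_matrix()[:,0];print("t",s["time"],"pos",p0.round(4),"yaw",np.degrees(np.arctan2(x[1],x[0])).round(1),"F",s["ft_force"].round(1),"w",s["width"].round(4),"j",s["joint_positions"].round(2))
def line(p,yaw,n0,n=5,w=0.06,total=None):
    s=r.read_state();R0=R.from_quat(s["eef_rot"]);x=R0.as_matrix()[:,0];y0=np.arctan2(x[1],x[0]);p0=s["ee_pos"]
    T=[(p0+(np.array(p)-p0)*min(1,(i+1)/n0),y0+(yaw-y0)*min(1,(i+1)/n0)) for i in range(n)]
    inc(T,w)
O=np.array([.6291,.0219])
def W(x,y): c,s=np.cos(YAW),np.sin(YAW); return O+[c*x-s*y,s*x+c*y]
E
python3 -c "
from h import *
line([.5667,.136,.19],YAW,12)"
```

```text
0.0 0.1 4.7 -0.0261 0.0410 0.0027 0.06; 0.0 0.1 9.3 -0.0522 0.0821 0.0054 0.06; 0.0 0.1 14.0 -0.0782 0.1231 0.0081 0.06; 0.0 0.1 18.6 -0.1043 0.1641 0.0108 0.06; 0.0 0.1 23.3 -0.1304 0.2052 0.0134 0.06Traceback (most recent call last):
  File "<string>", line 3, in <module>
    line([.5667,.136,.19],YAW,12)
    ~~~~^^^^^^^^^^^^^^^^^^^^^^^^^
  File "h.py", line 45, in line
    inc(T,w)
    ~~~^^^^^
  File "h.py", line 41, in inc
    x=R0.as_matrix()[:,0];print("t",s["time"],"pos",p0.round(4),"yaw",np.degrees(np.arctan2(x[1],x[0])).round(1),"F",s["ft_force"].round(1),"w",s["width"].round(4),"j",s["joint_positions"].round(2))
                                                                                                                                                ^^^^^^^^^^^^^^^^
AttributeError: 'float' object has no attribute 'round'
```

Request:
carry_out --increments "0 0 4.5 -0.026 0.041 0.002 0.06; 0 0 9 -0.052 0.082 0.005 0.06; 0 0 14 -0.078 0.123 0.008 0.06; 0 0 18.5 -0.104 0.164 0.01 0.06; 0 0 23 -0.13 0.205 0.012 0.06" --squeeze 25

```text
time: 0.72
ee_pos: [0.3545, 0.4004, 0.2097]
eef_rot: [0.913, 0.407, -0.001, 0.001]
ft_force: [0.8, 0.5, -0.3]
width: 0.0606
```

```bash
sed -i 's/s\["width"\].round(4)/round(s["width"],4)/' h.py; python3 -c "
from h import *
line([.5667,.136,.19],YAW,7)"
```

```text
0.0 0.1 4.7 -0.0078 0.0478 0.0029 0.06; 0.0 0.1 9.3 -0.0156 0.0956 0.0057 0.06; 0.0 0.1 14.0 -0.0234 0.1434 0.0086 0.06; 0.0 0.1 18.7 -0.0312 0.1912 0.0114 0.06; 0.1 0.1 23.4 -0.0390 0.2390 0.0143 0.06
t 0.725 pos [0.3545 0.4004 0.2097] yaw 48.0 F [ 0.8  0.5 -0.3] w 0.0606 j [-1.03  0.14  0.1   1.72 -0.01  1.28 -0.08]
```

Request:
carry_out --increments "0 0 4.5 -0.008 0.048 0.003 0.06; 0 0 9.5 -0.016 0.096 0.006 0.06; 0 0 14 -0.023 0.143 0.009 0.06; 0 0 18.5 -0.031 0.191 0.011 0.06; 0 0 23.5 -0.039 0.239 0.014 0.06"

```text
time: 1.35
ee_pos: [0.5067, 0.2102, 0.1957]
eef_rot: [0.977, 0.211, -0.001, 0.001]
ft_force: [0.9, 1.3, -0.4]
width: 0.0598
```

```bash
python3 -c "
from h import *
line([.5667,.136,.17],YAW,3)"
```

```text
0.1 0.1 3.0 0.0080 0.0308 0.0086 0.06; 0.1 0.1 6.0 0.0161 0.0615 0.0172 0.06; 0.1 0.1 9.1 0.0241 0.0923 0.0258 0.06; 0.1 0.1 9.1 0.0241 0.0923 0.0258 0.06; 0.1 0.1 9.1 0.0241 0.0923 0.0258 0.06
t 1.35 pos [0.5067 0.2102 0.1957] yaw 24.4 F [ 0.9  1.3 -0.4] w 0.0598 j [-0.77  0.18  0.33  1.72 -0.06  1.25 -0.  ]
```

Request:
carry_out --increments "0 0 3 0.008 0.031 0.01 0.06; 0 0 6 0.016 0.062 0.02 0.06; 0 0 9 0.024 0.092 0.03 0.06; 0 0 9 0.024 0.092 0.04 0.06; 0 0 9 0.024 0.092 0.05 0.06"

```text
time: 1.98
ee_pos: [0.5659, 0.1368, 0.1449]
eef_rot: [0.991, 0.134, -0.001, 0.001]
ft_force: [-0.1, 0.7, 0.2]
width: 0.0599
```

```bash
python3 - <<'E'
from h import *
p,d=r.camera("scene");x0,y0,x1,y1=280,120,420,260
cv2.imwrite("pics/s1.png",cv2.resize(p[y0:y1,x0:x1],None,fx=4,fy=4))
line([.5667,.136,.075],YAW,3)
E
```

```text
0.1 0.2 0.1 0.0005 0.0005 0.0229 0.06; 0.1 0.2 0.1 0.0009 0.0009 0.0458 0.06; 0.1 0.2 0.2 0.0014 0.0014 0.0686 0.06; 0.1 0.2 0.2 0.0014 0.0014 0.0686 0.06; 0.1 0.2 0.2 0.0014 0.0014 0.0686 0.06
t 2.025 pos [0.5652 0.1371 0.1436] yaw 15.5 F [-0.7 -0.7 -1.2] w 0.0604 j [-0.65  0.3   0.4   1.7  -0.13  1.17  0.05]
```

View pics/s1.png

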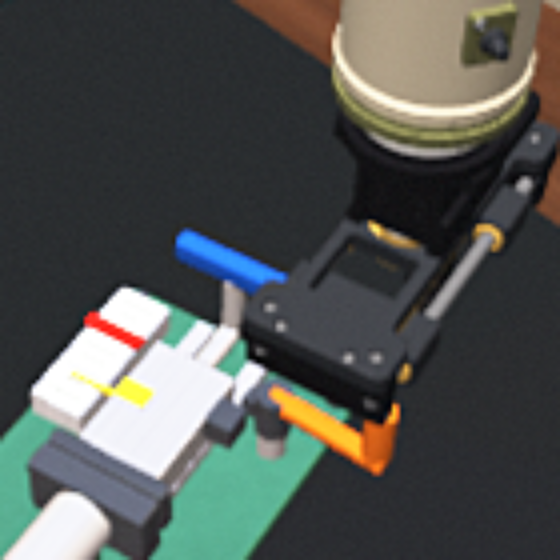

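Picture: the gripper is above the knob (about (385,430) in the crop) with the fingers on either side. Going down and gripping.

Request:
carry_out --increments "0 0 0 0.001 0.001 0.023 0.06; 0 0 0 0.001 0.001 0.046 0.06; 0 0 0 0.001 0.001 0.068 0.06; 0 0 0 0.001 0.001 0.068 0.0; 0 0 0 0.001 0.001 0.068 0.0" --squeeze 20

```text
time: 2.65
ee_pos: [0.5664, 0.1369, 0.0766]
eef_rot: [0.991, 0.135, -0.001, 0.001]
ft_force: [0.4, -0.0, 0.7]
width: 0.0471
```

Request:
carry_out --increments "0 0 0 0 0 0 0; 0 0 0 0 0 0 0; 0 0 0 0 0 0 0; 0 0 0 0 0 0 0; 0 0 0 0 0 0 0"

```text
time: 3.28
ee_pos: [0.5664, 0.137, 0.0768]
eef_rot: [0.991, 0.135, -0.001, 0.0]
ft_force: [-1.9, 1.4, 4.5]
width: 0.0174
```

```bash
cat >> h.py <<'E'
def arc(a0,a1,n,z=.075,w=0):
    # lever angle a (clockwise from +y of clamp)
    T=[]
    for i in range(5):
        a=a0+(a1-a0)*min(1,(i+1)/n)
        q=W(-.035+.07*np.sin(a),.058+.07*np.cos(a));T.append(([*q,z],YAW-a))
    inc(T,w)
E
python3 - <<'E'
from h import *
s=r.read_state();d=s["ee_pos"][:2]-W(-.035,.058);c=np.array([np.cos(YAW),np.sin(YAW)])
print("rel hinge",d@c,d@[-c[1],c[0]],np.linalg.norm(d))
a=np.arctan2(d@c,d@[-c[1],c[0]]);print(a)
arc(a,a+.75,5)
E
```

```text
rel hinge 0.004937223921289127 0.06959633572567857 0.06977124139995154
0.07082221244105966
0.0 0.1 12.9 0.0104 0.0013 0.0018 0; 0.1 0.1 21.5 0.0204 0.0044 0.0018 0; 0.1 0.1 30.1 0.0299 0.0090 0.0017 0; 0.1 0.1 38.7 0.0385 0.0149 0.0017 0; 0.1 0.1 47.2 0.0462 0.0221 0.0017 0
t 3.275 pos [0.5664 0.137  0.0768] yaw 15.5 F [-1.9  1.4  4.5] w 0.0174 j [-0.63  0.38  0.38  1.76 -0.16  1.04  0.08]
```

The fingers hold the knob at 17.4 mm opening, and the radius agrees with the model. I'll swing the first half now.

Request:
carry_out --increments "0 0 8.5 0.0104 0.0013 0 0; 0 0 17 0.0204 0.0044 0 0; 0 0 25.5 0.03 0.009 0 0; 0 0 34.5 0.0385 0.015 0 0; 0 0 43 0.046 0.022 0 0"

```text
time: 3.9
ee_pos: [0.6162, 0.1268, 0.0767]
eef_rot: [0.971, -0.24, -0.002, 0.002]
ft_force: [-6.8, -5.3, 6.7]
width: 0.0172
```

```bash
python3 - <<'E'
from h import *
s=r.read_state();d=s["ee_pos"][:2]-W(-.035,.058);c=np.array([np.cos(YAW),np.sin(YAW)])
print("rel hinge",d@c,d@[-c[1],c[0]],np.linalg.norm(d))
a=np.arctan2(d@c,d@[-c[1],c[0]]);print(a)
arc(a,1.57,5)
E
```

```text
rel hinge 0.05026283446231461 0.04661268975867158 0.06854994802860326
0.8230590571146333
0.3 0.1 12.6 0.0104 0.0001 0.0017 0; 0.3 0.1 21.2 0.0204 0.0031 0.0017 0; 0.3 0.1 29.7 0.0299 0.0076 0.0017 0; 0.3 0.1 38.3 0.0385 0.0134 0.0017 0; 0.3 0.0 46.9 0.0462 0.0205 0.0017 0
t 3.9 pos [0.6162 0.1268 0.0767] yaw -27.8 F [-6.8 -5.3  6.7] w 0.0172 j [-0.68  0.5   0.52  1.63 -0.27  1.09 -0.56]
```

Request:
carry_out --increments "0 0 8.5 0.0104 0.0005 0 0; 0 0 17 0.0204 0.0033 0 0; 0 0 25.5 0.03 0.0076 0 0; 0 0 34 0.0385 0.0134 0 0; 0 0 42.5 0.046 0.0203 0 0"

```text
time: 4.53
ee_pos: [0.6453, 0.0867, 0.0766]
eef_rot: [0.816, -0.578, -0.003, 0.004]
ft_force: [-21.8, 15.7, 13.4]
width: 0.0176
```

Request:
carry_out --increments "0 0 0 0 0 0 0; 0 0 0 0 0 0 0; 0 0 0 0 0 0 0; 0 0 0 0 0 0 0; 0 0 0 0 0 0 0"

```text
time: 5.15
ee_pos: [0.6447, 0.0873, 0.0768]
eef_rot: [0.816, -0.578, -0.004, 0.004]
ft_force: [-5.8, 1.2, 6.5]
width: 0.0175
```

```bash
python3 - <<'E'
from h import *
s=r.read_state();d=s["ee_pos"][:2]-W(-.035,.058);c=np.array([np.cos(YAW),np.sin(YAW)])
print("rel hinge",d@c,d@[-c[1],c[0]],np.linalg.norm(d))
a=np.arctan2(d@c,d@[-c[1],c[0]]);print(a)
arc(a,1.60,5)
E
```

```text
rel hinge 0.06726939845195026 0.0009634301362565795 0.0672762972057373
1.5564753384405647
0.6 0.1 3.8 0.0008 -0.0027 0.0018 0; 0.6 0.1 4.3 0.0014 -0.0027 0.0018 0; 0.6 0.1 4.8 0.0020 -0.0026 0.0018 0; 0.6 0.1 5.3 0.0026 -0.0026 0.0018 0; 0.6 0.1 5.8 0.0032 -0.0025 0.0018 0
t 5.15 pos [0.6447 0.0873 0.0768] yaw -70.6 F [-5.8  1.2  6.5] w 0.0175 j [-0.69  0.59  0.68  1.57 -0.39  1.14 -1.16]
```

The angle is about 1.556 rad and the stop has been felt. I'll release and rise.

Request:
carry_out --increments "0 0 0 0 0 0 0.045; 0 0 0 0 0 0 0.045; 0 0 0 0 0 -0.01 0.045; 0 0 0 0 0 -0.04 0.045; 0 0 0 0 0 -0.07 0.045"

```text
time: 5.78
ee_pos: [0.6455, 0.0872, 0.1481]
eef_rot: [0.816, -0.578, -0.004, 0.004]
ft_force: [-0.3, 0.1, 0.0]
width: 0.0443
```

```bash
python3 - <<'E'
from h import *
print(W(-.085,0)); b=W(-.085,0)
line([*b,.16],YAW,8,w=.045)
E
```

```text
[ 5.47112619e-01 -5.29209247e-04]
0.6 0.2 -10.7 0.0062 0.0153 -0.0013 0.045; 0.6 0.2 -21.5 0.0125 0.0305 -0.0027 0.045; 0.6 0.3 -32.2 0.0187 0.0458 -0.0040 0.045; 0.6 0.3 -42.9 0.0250 0.0610 -0.0053 0.045; 0.5 0.4 -53.7 0.0312 0.0763 -0.0067 0.045
t 5.775 pos [0.6455 0.0872 0.1481] yaw -70.6 F [-0.3  0.1  0. ] w 0.0443 j [-0.72  0.52  0.71  1.5  -0.35  1.26 -1.19]
```

Request:
carry_out --increments "0 0 -10 0.006 0.015 -0.004 0.045; 0 0 -20 0.0125 0.03 -0.008 0.045; 0 0 -30 0.019 0.046 -0.012 0.045; 0 0 -40 0.025 0.061 -0.012 0.045; 0.5 0 -50 0.031 0.076 -0.012 0.045"

```text
time: 6.4
ee_pos: [0.5842, 0.0322, 0.1616]
eef_rot: [0.984, -0.176, -0.002, -0.002]
ft_force: [-0.9, -0.5, 1.0]
width: 0.0449
```

```bash
python3 - <<'E'
from h import *
b=W(-.085,0)
line([*b,.15],YAW,4,w=.045)
E
```

```text
-0.2 0.3 -8.9 -0.0058 0.0109 0.0029 0.045; -0.2 0.3 -17.8 -0.0117 0.0218 0.0058 0.045; -0.2 0.2 -26.7 -0.0175 0.0327 0.0087 0.045; -0.2 0.2 -35.6 -0.0234 0.0435 0.0116 0.045; -0.2 0.2 -35.6 -0.0234 0.0435 0.0116 0.045
t 6.4 pos [0.5842 0.0322 0.1616] yaw -20.3 F [-0.9 -0.5  1. ] w 0.0449 j [-0.62  0.32  0.59  1.68 -0.19  1.21 -0.33]
```

Request:
carry_out --increments "0 0 -9 -0.006 0.011 0.003 0.045; 0 0 -18 -0.012 0.022 0.006 0.045; 0 0 -27 -0.0175 0.033 0.009 0.045; 0 0.2 -35.6 -0.0235 0.0435 0.012 0.045; 0 0.2 -35.6 -0.0235 0.0435 0.012 0.045"

```text
time: 7.02
ee_pos: [0.5469, -0.0013, 0.1502]
eef_rot: [0.991, 0.132, 0.0, -0.002]
ft_force: [-0.1, 0.6, 0.0]
width: 0.0453
```

```bash
python3 - <<'E'
from h import *
p,d=r.camera("scene");x0,y0,x1,y1=270,110,410,290
cv2.imwrite("pics/s2.png",cv2.resize(p[y0:y1,x0:x1],None,fx=3.3,fy=3.3))
p,d=r.camera("top");x0,y0,x1,y1=240,130,370,240
cv2.imwrite("pics/t2.png",cv2.resize(p[y0:y1,x0:x1],None,fx=5,fy=5))
b=W(-.085,0)
line([*b,.075],YAW,3,w=.045)
E
```

```text
-0.2 -0.1 -0.1 -0.0002 0.0002 0.0251 0.045; -0.2 -0.1 -0.1 -0.0004 0.0003 0.0501 0.045; -0.2 -0.1 -0.2 -0.0006 0.0005 0.0752 0.045; -0.2 -0.1 -0.2 -0.0006 0.0005 0.0752 0.045; -0.2 -0.1 -0.2 -0.0006 0.0005 0.0752 0.045
t 7.125 pos [ 5.475e-01 -3.000e-04  1.502e-01] yaw 15.1 F [ 0.2  0.5 -0.3] w 0.045 j [-0.53  0.23  0.52  1.79 -0.13  1.16  0.29]
```

View pics/s2.png

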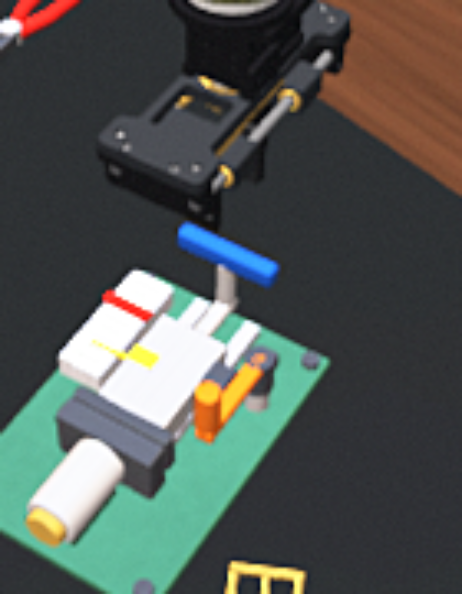

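View pics/t2.png

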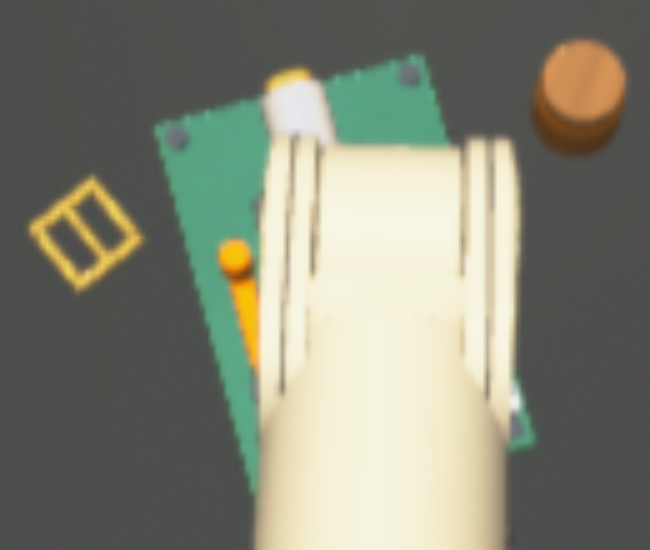

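The lever now lies parallel to the plate edge, with the knob at (235,258) in the top crop and (207,410) in the scene crop. The fingers straddle the bar line. Going down on the bar.

Request:
carry_out --increments "0 0 0 0 0 0.025 0.045; 0 0 0 0 0 0.05 0.045; 0 0 0 0 0 0.076 0.045; 0 0 0 0 0 0.076 0.045; 0 0 0 0 0 0.076 0" --squeeze 35

```text
time: 7.75
ee_pos: [0.5484, 0.0003, 0.0753]
eef_rot: [0.991, 0.131, 0.001, -0.002]
ft_force: [0.6, -0.3, 0.0]
width: 0.0406
```

Request:
carry_out --increments "0 0 0 0 0 0 0; 0 0 0 0 0 0 0; 0 0 0 0 0 0 0; 0 0 0 0 0 0 0; 0 0 0 0 0 0 0"

```text
time: 8.38
ee_pos: [0.5458, -0.0006, 0.0753]
eef_rot: [0.991, 0.131, -0.002, -0.002]
ft_force: [-15.0, -2.9, 12.5]
width: 0.0137
```

```bash
python3 - <<'E'
from h import *
k=onz("top",(235/5+240-.4,252/5+130-.4),.106)[0,:2]-W(-.035,.058);c=np.array([np.cos(YAW),np.sin(YAW)])
print("lever",np.arctan2(k@c,k@[-c[1],c[0]]),np.linalg.norm(k))
p,d=r.camera("scene");cv2.imwrite("pics/s3raw.png",p)
x0,y0,x1,y1=280,180,360,260
cv2.imwrite("pics/s3.png",cv2.resize(p[y0:y1,x0:x1],None,fx=7,fy=7,interpolation=cv2.INTER_CUBIC))
for n in("red","yellow"):
    for q in blobs(p,*COL[n],(290,190,335,230)):
        pts=np.argwhere(q[2])[:,::-1].astype(np.float32);print(n,q[0],q[1],cv2.minAreaRect(pts))
line([*W(-.1,0),.073],YAW,5,w=0)
E
```

```text
lever 1.5792780813469218 0.07092441772319187
red [307.72 202.07] [301, 198, 15, 9, 43] ((308.00006103515625, 202.0000457763672), (15.205260276794434, 2.683281421661377), 26.56505012512207)
yellow [311.66 217.37] [304, 214, 14, 7, 35] ((310.6509094238281, 216.47169494628906), (13.049251556396484, 4.944979667663574), 15.945395469665527)
-0.3 0.2 -0.1 -0.0027 0.0001 0.0005 0; -0.3 0.2 -0.1 -0.0055 0.0001 0.0009 0; -0.3 0.2 -0.2 -0.0082 0.0002 0.0014 0; -0.3 0.2 -0.2 -0.0109 0.0003 0.0019 0; -0.3 0.2 -0.3 -0.0136 0.0004 0.0023 0
t 8.425 pos [ 0.5457 -0.0006  0.0753] yaw 15.0 F [-14.8  -1.7  13.2] w 0.0137 j [-0.51  0.32  0.5   1.86 -0.18  1.01  0.33]
```

View pics/s3.png

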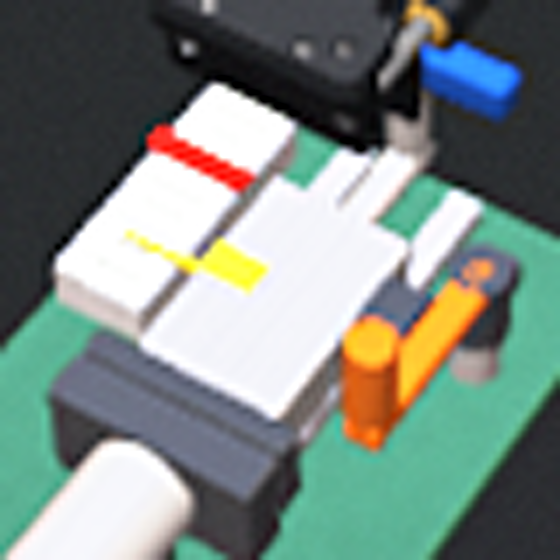

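```bash
cat >> h.py <<'E'
def loc(P):
    c=np.array([np.cos(YAW),np.sin(YAW)]);d=np.atleast_2d(P)[:,:2]-O;return np.c_[d@c,d@[-c[1],c[0]]]
E
python3 - <<'E'
from h import *
p=cv2.imread("pics/s3raw.png")
f=lambda z:np.array(z)/7+[280,180]-.43
print("ptr scene",loc(onz("scene",f([(130,236),(185,259)]),.041)),loc(onz("scene",f([(240,268)]),.041)))
print("red scene ends",loc(onz("scene",f([(157,138),(248,180)]),.037)),loc(onz("scene",(307.85,202.05),.037)))
f=lambda z:np.array(z)/5.5+[245,135]-.41
print("ptr top",loc(onz("top",f([(418,298),(465,290)]),.041)))
print("red top",loc(onz("top",f([(463,377),(533,356)]),.037)))
E
```

```text
ptr scene [[-0.0010205  -0.06194721]
 [-0.00301015 -0.0401639 ]] [[-0.00999958 -0.02204237]]
red scene ends [[-0.04535557 -0.08166191]
 [-0.04675315 -0.04336407]] [[-0.0458143  -0.06418317]]
ptr top [[ 0.00061765 -0.03189915]
 [-0.00173669 -0.05719297]]
red top [[-0.04622081 -0.04390158]
 [-0.04502025 -0.08281658]]
```

The mark comes out about 44 mm from the pointer. I'll pull in two steps.

Request:
carry_out --increments "0 0 0 -0.005 0 0 0; 0 0 0 -0.01 0 0 0; 0 0 0 -0.016 0 0 0; 0 0 0 -0.023 0 0 0; 0 0 0 -0.03 0 0 0"

```text
time: 9.05
ee_pos: [0.5175, -0.0085, 0.0754]
eef_rot: [0.991, 0.131, -0.0, -0.002]
ft_force: [9.0, -0.6, -9.9]
width: 0.0137
```

```bash
python3 - <<'E'
from h import *
print("tcp local",loc(r.read_state()["ee_pos"]))
p,d=r.camera("scene");cv2.imwrite("pics/s4raw.png",p)
x0,y0,x1,y1=280,170,360,250
cv2.imwrite("pics/s4.png",cv2.resize(p[y0:y1,x0:x1],None,fx=7,fy=7,interpolation=cv2.INTER_CUBIC))
line([*W(-.129,0),.073],YAW,5,w=0)
E
```

```text
tcp local [[-0.11562347  0.00013683]]
-0.2 0.1 -0.1 -0.0025 0.0000 0.0005 0; -0.2 0.1 -0.1 -0.0050 0.0001 0.0010 0; -0.2 0.1 -0.2 -0.0076 0.0001 0.0015 0; -0.2 0.1 -0.2 -0.0101 0.0002 0.0019 0; -0.2 0.1 -0.3 -0.0126 0.0002 0.0024 0
t 9.1 pos [ 0.5168 -0.0087  0.0754] yaw 15.0 F [ 6.2 -0.6 -8.4] w 0.0141 j [-0.52  0.25  0.51  1.93 -0.15  0.99  0.32]
```

View pics/s4.png

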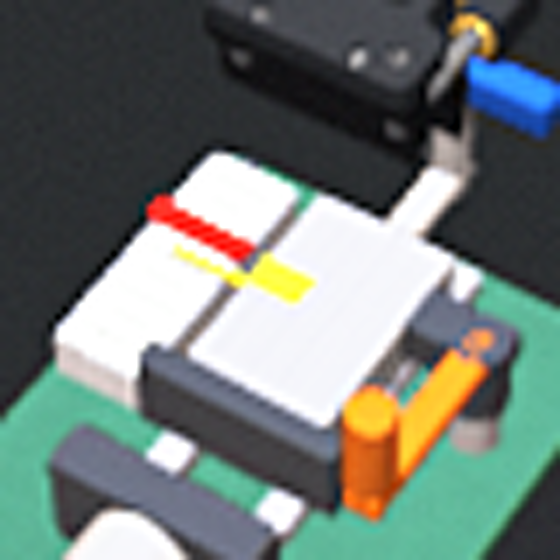

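The slide is following the bar, with the pointer just short of the band at zoom (180,251) and the band at about (200,230). Measuring what remains.

```bash
python3 - <<'E'
from h import *
f=lambda z:np.array(z)/7+[280,170]-.43
print("ptr",loc(onz("scene",f([(180,251),(236,278)]),.041)))
print("red",loc(onz("scene",f([(157,208),(248,250)]),.037)))
E
```

```text
ptr [[-0.03073818 -0.061374  ]
 [-0.03124905 -0.03795784]]
red [[-0.04535557 -0.08166191]
 [-0.04675315 -0.04336407]]
```

Request:
carry_out --increments "0 0 0 -0.003 0 0 0; 0 0 0 -0.007 0 0 0; 0 0 0 -0.011 0 0 0; 0 0 0 -0.014 0 0 0; 0 0 0 -0.014 0 0 0"

```text
time: 9.72
ee_pos: [0.5041, -0.0122, 0.0754]
eef_rot: [0.991, 0.131, 0.001, -0.002]
ft_force: [8.1, 0.1, -10.8]
width: 0.0138
```

Request:
carry_out --increments "0 0 0 0 0 0 0; 0 0 0 0 0 0 0; 0 0 0 0 0 0 0; 0 0 0 0 0 0 0; 0 0 0 0 0 0 0"

```text
time: 10.35
ee_pos: [0.5051, -0.012, 0.0754]
eef_rot: [0.991, 0.131, 0.002, -0.002]
ft_force: [8.1, 0.5, -11.1]
width: 0.0136
```

```bash
python3 - <<'E'
from h import *
print("tcp local",loc(r.read_state()["ee_pos"]),r.read_state()["ft_force"])
for n,(x0,y0,x1,y1) in dict(scene=(280,170,360,250),top=(250,135,350,235)).items():
    p,d=r.camera(n)
    cv2.imwrite(f"pics/{n}5.png",cv2.resize(p[y0:y1,x0:x1],None,fx=7 if n=="scene" else 5,fy=7 if n=="scene" else 5,interpolation=cv2.INTER_CUBIC))
E
```

```text
tcp local [[-1.28496681e-01  3.32763276e-05]] [  8.13648938   0.53183064 -11.08541266]
```

View pics/scene5.png

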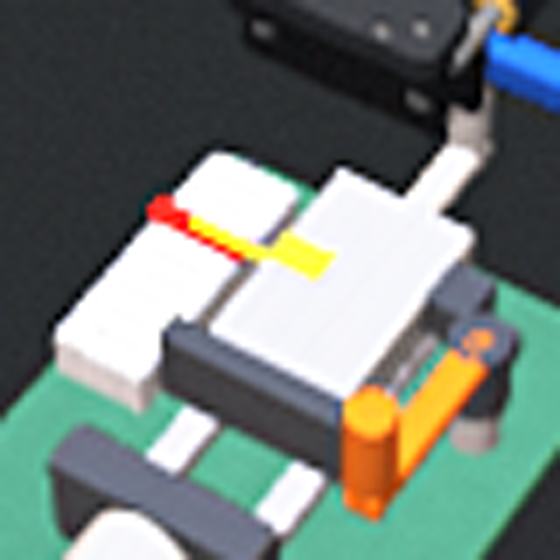

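View pics/top5.png

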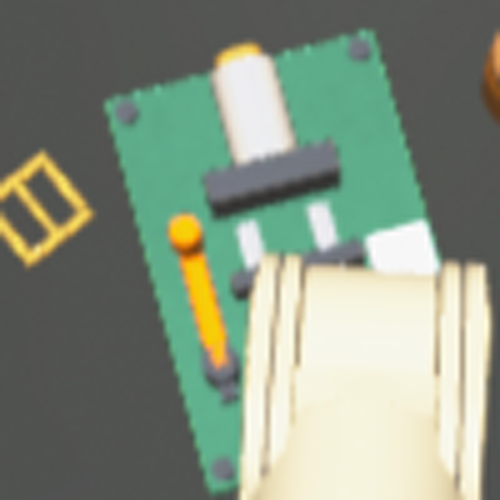

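```bash
python3 - <<'E'
from h import *
f=lambda z:np.array(z)/7+[280,170]-.43
print("ptr",loc(onz("scene",f([(192,221),(245,247)]),.041)))
# expected picture rows of the pointer centreline for slide offsets
for dx in(-.004,0,.004):
    q=[[*W(-.0457+dx,y),.041] for y in(-.06,-.04)]
    print(dx,((proj("scene",q)-[280,170]+.43)*7).round(0).tolist())
E
```

```text
ptr [[-0.04441356 -0.06562372]
 [-0.04462648 -0.04311408]]
-0.004 [[213.0, 218.0], [260.0, 241.0]]
0 [[207.0, 225.0], [254.0, 249.0]]
0.004 [[201.0, 233.0], [248.0, 256.0]]
```

The pointer is 1.2 mm short of the band's middle by this measurement. I'll make one small nudge and hold it.

Request:
carry_out --increments "0 0 0 -0.001 0 0 0; 0 0 0 -0.002 0 0 0; 0 0 0 -0.002 0 0 0; 0 0 0 -0.002 0 0 0; 0 0 0 -0.002 0 0 0"

```text
time: 11.08
ee_pos: [0.5042, -0.0123, 0.0754]
eef_rot: [0.991, 0.131, 0.003, -0.001]
ft_force: [9.0, 0.6, -11.1]
width: 0.0133
```

```bash
python3 - <<'E'
from h import *
for i in range(4):
    p,d=r.camera("scene"); s=r.read_state()
    print("tcp local",loc(s["ee_pos"]),s["ft_force"].round(1),s["width"],s["time"])
x0,y0,x1,y1=280,170,360,250
cv2.imwrite("pics/scene6.png",cv2.resize(p[y0:y1,x0:x1],None,fx=7,fy=7,interpolation=cv2.INTER_CUBIC))
E
```

```text
tcp local [[-1.29524844e-01  2.08038798e-05]] [  9.2   1.2 -10.6] 0.014004255855282822 11.125
tcp local [[-1.29516389e-01  4.36881275e-05]] [  9.1  -0.1 -10.1] 0.013888477059208938 11.175
tcp local [[-1.29534556e-01  2.61796267e-05]] [  8.6   0.2 -10.3] 0.013881548985791527 11.225
tcp local [[-1.29532479e-01  5.29298999e-06]] [  9.3   1.4 -10.5] 0.01377246480315269 11.275
```

View pics/scene6.png

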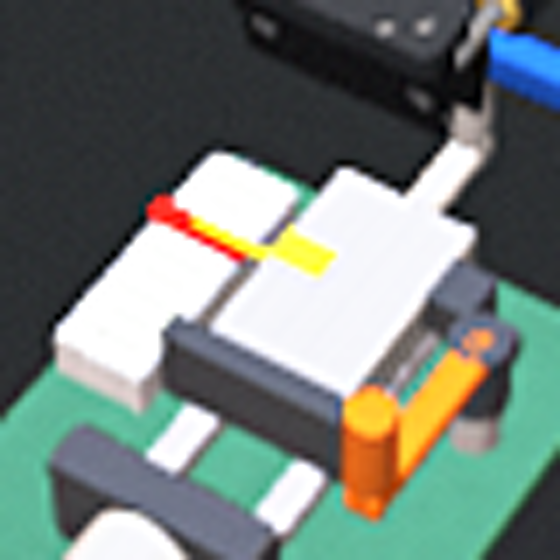

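```bash
python3 -c "
from bench import r
print(r.close_job()); s=r.read_state(); print(s['time'],s['ee_pos'],s['ft_force'],s['width'])"
```

```text
the job is handed in; nothing more can be done
None
the job is handed in; nothing more can be done
```

I opened the orange lock lever to its stop with the slide still shut. Then I gripped the blue bar at 35 N and pulled until the yellow pointer stood over the red band. I handed the job in at about 11.3 s, still holding the bar. The hand-in gives no verdict.

**Last checks before hand-in:**
- **Lever:** the top view taken just before the pull put it at about 1.58 rad. In the last picture it still looks open.
- **Pointer:** the picture before the final nudge put it about 1.2 mm short of the band's middle. I then nudged it about 1 mm further and confirmed that one by eye only.
- **Slide travel:** the gripper has moved about 44.4 mm in total, against my estimate of 44 to 45 mm for the band.
- **Hold:** the last four readings were steady within 0.02 mm, with about 9 N of spring pull and the fingers closed to 14 mm on the bar.
- **Band and bystanders:** the red band shows at the same pixels as at the start. The buckle looks untouched, as does the visible edge of the jar. I did not re-measure the other items, but the arm passed well above them.

Two readings did not fit perfectly. An upward/downward wrist force of about 10 N while gripping the bar was never explained. The two camera views also differed by 1 to 2 mm on the pointer and band, which is inside the 5 mm tolerance.

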